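Lay out the slide-labelling kit on its pads

ROBOT

A 7-joint arm with a two-finger parallel gripper is mounted at the origin on a cart in front of the work surface, level with it; the furniture and walls round the work are solid. World frame = base frame: x ahead of the robot, y to its left, z up, the work surface at z = 0. Lengths are in m, angles in rad, forces in N, time in s.
With the tool pointing down it reaches from about 0.425 to 0.925 m from the base axis. Payload 6.8 kg.
Tool frame: the origin (TCP) lies at the very end of the fingers, on their centre line; the grasp point (between the pads) lies 19 mm behind it (hold_point_z is the distance from the TCP to the grasp point, in m); z points along the fingers, y is the direction in which the jaws open and shut (so a half turn about z gives the same grasp; the last joint's range is limited). The gripper opens to 85 mm and grips with 20 to 120 N. Pads are 22 mm wide; open, the fingers measure 114 mm over their backs; the gripper's body (76 mm by 85 mm) begins 54 mm behind the grasp point. The pads swing forward as they close: fully open they stand 13 mm farther back than shut.
Start: joints at [-1.28, 0.477, 0.022, 1.555, -0.011, 1.109, -0.083], TCP at [0.262, 0.622, 0.231] pointing down, gripper open.
Joint ranges: [-2.96, 2.96], [-0.34, 2.1], [-1.41, 1.46], [0.24, 2.44], [-1.37, 4.51], [0.17, 1.92], [-2.96, 2.96]. Speed limits (rad/s): [2.39, 2.39, 3.14, 3.14, 3.14, 3.14, 3.14].

INTERFACE

Orientations are given as a unit quaternion [w, x, y, z].
In Python, from station import get_obs, read_camera, calibration, hand_in, regions_of, hold_point_z gives the robot as it stands.
- The arm moves only by the tool send_rows, never from a script. Its argument "motion" is text: rows parted by semicolons, each of 7 numbers parted by spaces: the shift along the world's x, y, z in cm, then the turn, a rotation vector about the world's x, y, z in degrees, then the closure, from 0 (fully open) to 1 (shut). In form: dx dy dz rx ry rz fingers; .... A call has 1 to 20 rows; each row shifts and turns the pose as measured when the row begins; what a row does not reach is not made up. A row lasts 1/12 s, in which the tool goes at most 41.7 mm and 7.16 degrees, less where a joint would pass 70% of its speed; a pose out of reach is approached as far as the arm can. A call is refused whole if a number of a shift passes 4.17 or a number of a turn 7.16, either way. A call with a gripper value outside its range is refused whole. The fingers move at their own pace and stop on an object; "newtons" is the grip in N (left out, the last holds). Time passes only in rows, so rows that do not move let the fingers close. It gives the time, the measured TCP pose, the force and the opening at its end, in the units of the state.
- get_obs(): the state, without advancing time (a new reading comes with each control period).
- read_camera(name): name is "scene" or "side" or "wrist"; returns the picture (400x640x3 uint8, red, green, blue); there is no depth.
- calibration(name): a dict with "mtx" (3x3 intrinsics, pixels), "R" (3x3) and "t" (3): a world point X has camera coordinates R X + t; the wrist camera has in their place "hand_eye" (4x4, takes a point from camera to tool coordinates, whose origin is the TCP and whose axes are the flange's). Camera axes: x right, y down, z forward; pixel columns grow to the right and rows downward; lengths in m; the calibration is good to about 2 mm. A picture is of the moment at which its call begins: read the wrist's pose just before it. calibration takes no time and is no camera call.
- hand_in(): hands the job in, once; it reports no verdict.
Trained networks look in the newest picture that a camera, given by its name, has taken for a name from the list of things; names that differ only in an ending like _2 or _b are one class to them, and where a whole thing is asked for, a point or a joint stands for the part that bears it (a point fixed in the world has none). Each returns a list of dicts, best first, with "conf" (0 to 1); they miss things now and then, are a little off and sometimes report something else, mostly with a low value. They report only what shows in the picture. A call takes as long as a camera call.
- regions_of(thing, camera): "region" (400x640 bool, what is visible of it) and "point" ([column, row] in pixels, amid what is visible of it).
The state is a dict: "t": time; "q": joint angles; "joint_vel": joint speeds; "joint_torque": joint torques, N m; "eef_pos": TCP position; "tool_rot": TCP orientation; "contact_force": force on the tool from outside, world axes, zero at the start; "torque": the same for the moment, N m; "gripper_width": opening from 0.0 (shut) to 1.0 (fully open).
Only numpy, scipy, OpenCV 4.12 (cv2) and the standard library are available. Lean on these libraries where they do the work, as an engineer would, in place of code of your own. Each camera call takes 0.05 s, during which the arm holds its last target.

TASK

Lay out the slide-labelling kit: set the slide box, the bench timer, the roll of green label tape and the little glass vial each on the rubber pad whose inlaid outline matches it in shape and size, centred on the outline, the slide box and timer squared up with it (either way round). The vial must stay upright, the box, timer and roll end lying flat, and the fat white label roll and the black puck must be left where they are.

Things in the scene. Friction and masses are not known exactly. Their poses are not given: they have to be found in the camera images.
- slides_mid (a point): Closed slide box, beige, lying flat: 101 mm long (its x), 39 mm wide (its y), 22 mm high (its z); plain rectangular sides to grasp across the 39 mm width. The lid is fixed. Point at its centre, 11 mm above its underside.
- clock_mid (a point): Small white bench timer lying flat, nearly square: 62 mm (its x) by 58 mm (its y), 16 to 18 mm high (its z). Point at its centre, 9 mm above its underside.
- tape_mid (a point): Roll of green label tape lying flat, 62 mm outside diameter, 18 mm high, with a hole in the middle. z is its axis. Point at its centre, 9 mm above its underside.
- vial_mid (a point): Small capped glass sample vial with a black cap, standing upright: 16 mm diameter, 58 mm high, z up along it. Point on its axis, 29 mm above its underside.
- pad_long: Fixed black rubber pad lying on the worktop, 3 mm thick, with a grey area edged in white inlaid flush in its top. Long rectangle, 121 mm (its x) by 59 mm (its y); inlaid area 101 x 39 mm. Origin: centre of the pad's underside, 3 mm below its top; z up, x along the long side.
- pad_square: Fixed black rubber pad lying on the worktop, 3 mm thick, with a grey area edged in white inlaid flush in its top. Nearly square, 82 mm (its x) by 78 mm (its y); inlaid area 62 x 58 mm. Origin: centre of the pad's underside, 3 mm below its top; z up, x and y along the sides.
- pad_round_large: Fixed black rubber pad lying on the worktop, 3 mm thick, with a grey area edged in white inlaid flush in its top. Large disc, 82 mm diameter; inlaid area 62 mm diameter. Origin: centre of the pad's underside, 3 mm below its top; z up.
- pad_round_small: Fixed black rubber pad lying on the worktop, 3 mm thick, with a grey area edged in white inlaid flush in its top. Small disc, 44 mm diameter; inlaid area 16 mm diameter. Origin: centre of the pad's underside, 3 mm below its top; z up.
- labels_mid (a point): Fat roll of blank white labels lying loose on the worktop, 72 mm diameter, 30 mm high; not part of the kit and without a pad, to be left where it is. Point at its centre, 15 mm above its underside.
- puck_mid (a point): Black round puck lying loose on the worktop, 68 mm diameter, 20 mm high; not part of the kit, to be left where it is. Point at its centre, 10 mm above its underside.

How it is judged:
At the end, for the whole second after the job is handed in: Slide box, timer and roll centred on their pads within 15 mm, vial within 12 mm; resting on them (height -4/+5 mm), flat or upright within 0.1 rad, at rest; box and timer square to their pads within 15 degrees (half turns, timer also quarter turns, allowed); label roll and puck moved under 30 mm (horizontal distance between slides_mid and pad_long below 0.015 m and height (world z) of slides_mid between 0.01 and 0.019 m and angle between each of slides_mid, clock_mid, tape_mid, vial_mid's own z axis and vertical below 0.1 rad and linear speed of each of slides, clock, tape, vial below 0.02 m/s and horizontal distance between clock_mid and pad_square below 0.015 m and height (world z) of clock_mid between 0.008 and 0.017 m and horizontal distance between tape_mid and pad_round_large below 0.015 m and height (world z) of tape_mid between 0.008 and 0.017 m and horizontal distance between vial_mid and pad_round_small below 0.012 m and height (world z) of vial_mid between 0.028 and 0.037 m and angle between the x axis of slides_mid and the x axis of pad_long, either way round below 0.26 rad and (angle between the x axis of clock_mid and the x axis of pad_square, either way round below 0.26 rad or angle between the x axis of clock_mid and the y axis of pad_square, either way round below 0.26 rad) and distance of each of labels_mid, puck_mid from where it was at the start of the episode below 0.03 m); the robot touches nothing.
It fails at once if the roll of white labels is shifted by more than 30 mm (distance of labels_mid from where it was at the start of the episode above 0.03 m).
It fails at once if the black round puck is shifted by more than 30 mm (distance of puck_mid from where it was at the start of the episode above 0.03 m).
It fails at once if the glass vial is tipped over (more than 45 degrees) (angle between vial_mid's own z axis and vertical above 0.785 rad).
It also fails if it takes over 109 s, if anything falls off the work surface, if the arm or the gripper's body presses on something with over 40 N, if the wrist force passes 120 N, or if a joint passes its speed limit or range.

## Working session

There is one attempt and no reset: what is moved stays moved. The work goes in short steps, Python scripts to look and compute and a tool call to move; the robot and the scene stay as the last step left them, time stands still between calls to the robot, and variables do not carry over. Pictures are saved under pics/ and viewed, and the job is handed in when it is done.

Besides the shell and the picture viewer there is one more tool, called after "Emit:" by a JSON object that holds its "method" and its "body". send_rows: Moves the arm, as the interface text tells. Its arguments: {"type":"object","properties":{"motion":{"type":"string"},"newtons":{"type":"number"}},"required":["motion"]}

```bash
mkdir -p pics; python3 - <<'E'
from station import *
import cv2
o=get_obs(); print(o['t'],o['eef_pos'],o['tool_rot'],o['gripper_width'],hold_point_z)
for n in ['scene','side','wrist']:
    im=read_camera(n); cv2.imwrite(f'pics/{n}0.png',im[:,:,::-1])
    c=calibration(n); print(n,{k:__import__('numpy').round(v,3).tolist() for k,v in c.items()})
E
```

```text
0.0 [0.26188333 0.62147901 0.23030872] [-1.16372008e-04  1.98067561e-01  9.80187928e-01 -9.24152423e-04] 0.9979656673155303 0.0187
scene {'mtx': [[393.34, 0.0, 324.63], [0.0, 393.34, 204.031], [0.0, 0.0, 1.0]], 'R': [[0.656, -0.754, -0.019], [-0.502, -0.418, -0.757], [0.563, 0.506, -0.653]], 't': [-0.371, 0.293, 0.731]}
side {'mtx': [[495.253, 0.0, 317.306], [0.0, 495.253, 209.936], [0.0, 0.0, 1.0]], 'R': [[0.65, -0.759, -0.025], [-0.329, -0.251, -0.91], [0.685, 0.6, -0.413]], 't': [-0.362, 0.179, 1.177]}
wrist {'mtx': [[299.744, 0.0, 322.453], [0.0, 299.744, 199.619], [0.0, 0.0, 1.0]], 'hand_eye': [[0.0, -0.951, -0.308, 0.079], [1.0, 0.001, -0.001, -0.0], [0.001, -0.308, 0.951, -0.143], [0.0, 0.0, 0.0, 1.0]]}
```

View pics/scene0.png

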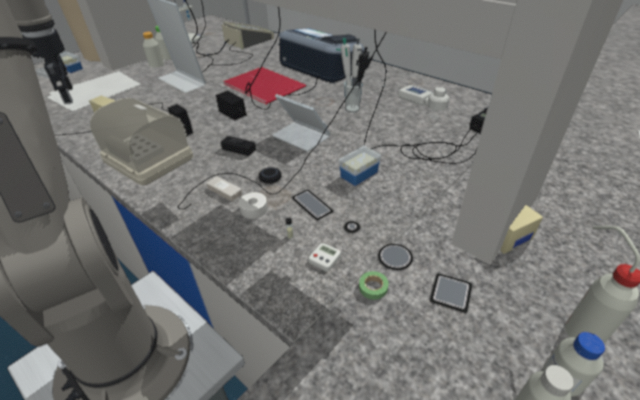

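View pics/side0.png

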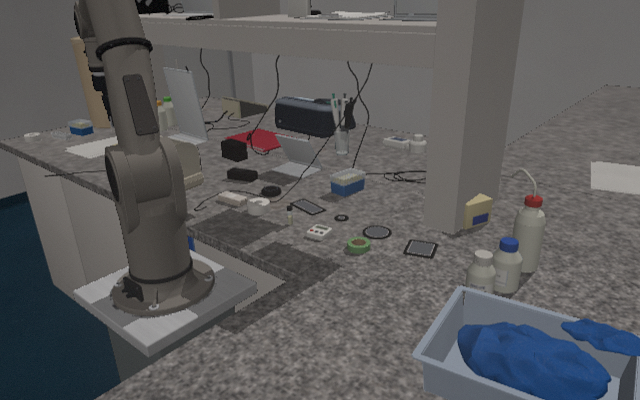

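View pics/wrist0.png

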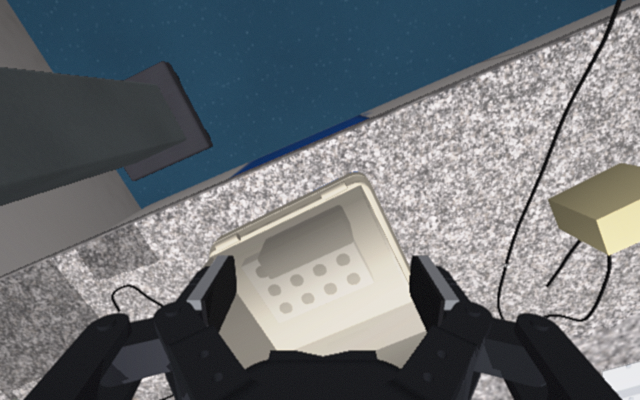

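The scene view shows the box at (222,187), puck (270,175), white roll (253,204), vial (289,225), long pad (313,204), timer (324,256), small pad (352,226), large disc (396,256), tape (374,285) and square pad (451,292). I'll start with a rough localisation.

```bash
cat > h.py <<'E'
from station import *
import numpy as np, cv2
from scipy.spatial.transform import Rotation as Ro
H=dict(slides_mid=.022,clock_mid=.017,tape_mid=.018,vial_mid=.058,pad_long=.003,pad_square=.003,pad_round_large=.003,pad_round_small=.003,labels_mid=.03,puck_mid=.02)
def cam(n,o=None):
    c=calibration(n)
    if n!='wrist': return c['mtx'],c['R'],c['t']
    o=o or get_obs()
    q=o['tool_rot']; T=np.eye(4);T[:3,:3]=Ro.from_quat([q[1],q[2],q[3],q[0]]).as_matrix();T[:3,3]=o['eef_pos']
    M=np.linalg.inv(T@c['hand_eye']); return c['mtx'],M[:3,:3],M[:3,3]
def bp(px,z,C):
    K,R,t=C; px=np.atleast_2d(px).astype(float)
    d=np.c_[px,np.ones(len(px))]@np.linalg.inv(K).T@R; c=-R.T@t
    return c+d*((z-c[2])/d[:,2])[:,None]
def pj(X,C):
    K,R,t=C; p=(np.atleast_2d(X)@R.T+t)@K.T; return p[:,:2]/p[:,2:]
E
python3 - <<'E'
from h import *
for n in ['scene','side']:
    read_camera(n); C=cam(n)
    for k,h in H.items():
        r=regions_of(k,n)
        for d in r[:2]:
            m=d['region'].astype(np.uint8); c=cv2.findContours(m,0,2)[0]
            if not c: continue
            c=max(c,key=cv2.contourArea)[:,0]
            w=bp(c,h/2 if 'mid' in k else h,C)[:,:2]
            R=cv2.minAreaRect((w*1000).astype(np.float32))
            print(n,k,round(d['conf'],2),np.round(d['point']),np.round(bp(d['point'],h/2 if 'mid' in k else h,C)[0,:2],3),np.round(R[0]),np.round(R[1]),round(R[2]))
print(get_obs()['t'])
E
```

```text
scene slides_mid 0.61 [224. 190.] [0.434 0.257] [435. 261.] [ 54. 124.] 5
scene clock_mid 0.6 [323. 255.] [ 0.43  -0.113] [ 429. -118.] [70. 65.] 8
scene tape_mid 0.56 [378. 282.] [ 0.447 -0.257] [ 435. -253.] [72. 58.] 37
scene tape_mid 0.21 [290. 230.] [0.44  0.004] [443.  11.] [73. 16.] 50
scene pad_long 0.76 [313. 204.] [0.555 0.033] [550.  33.] [122.  60.] 79
scene pad_square 0.64 [453. 296.] [ 0.523 -0.394] [ 530. -387.] [87. 80.] 17
scene pad_round_large 0.85 [392. 259.] [ 0.526 -0.24 ] [ 538. -239.] [83. 81.] 40
scene pad_round_small 0.74 [352. 228.] [ 0.549 -0.105] [ 551. -104.] [40. 41.] 4
scene labels_mid 0.93 [251. 208.] [0.429 0.135] [439. 141.] [109.  75.] 56
scene puck_mid 0.74 [272. 177.] [0.559 0.197] [560. 209.] [81. 69.] 64
side slides_mid 0.52 [234. 202.] [0.418 0.234] [436. 267.] [ 70. 133.] 5
side clock_mid 0.5 [322. 233.] [ 0.425 -0.13 ] [ 428. -118.] [82. 66.] 8
side tape_mid 0.59 [359. 241.] [ 0.449 -0.242] [ 439. -249.] [84. 59.] 38
side vial_mid 0.4 [290. 214.] [ 0.432 -0.004] [432.  -1.] [127.  15.] 44
side vial_mid 0.4 [358. 242.] [ 0.413 -0.264] [ 403. -272.] [81. 62.] 38
side pad_long 0.56 [308. 209.] [0.531 0.017] [549.  39.] [143.  69.] 82
side pad_square 0.92 [420. 248.] [ 0.526 -0.385] [ 526. -385.] [86. 76.] 18
side pad_round_large 0.75 [376. 234.] [ 0.523 -0.247] [ 537. -241.] [81. 82.] 38
side pad_round_large 0.65 [343. 219.] [ 0.542 -0.115] [ 550. -102.] [42. 39.] 38
side labels_mid 0.94 [259. 207.] [0.431 0.131] [437. 145.] [135.  73.] 46
side puck_mid 0.46 [271. 194.] [0.54  0.187] [558. 210.] [100.  65.] 45
1.25
```

Emit:
{"method": "send_rows", "body": {"motion": "1.45 -3.8 0.2 0 0 -4.8 0;1.45 -3.8 0.2 0 0 -4.8 0;1.45 -3.8 0.2 0 0 -4.8 0;1.45 -3.8 0.2 0 0 -4.8 0;1.45 -3.8 0.2 0 0 -4.8 0;1.45 -3.8 0.2 0 0 -4.8 0;1.45 -3.8 0.2 0 0 -4.8 0;1.45 -3.8 0.2 0 0 -4.8 0;1.45 -3.8 0.2 0 0 -4.8 0;1.45 -3.8 0.2 0 0 -4.8 0;1.45 -3.8 0.2 0 0 -4.8 0;1.45 -3.8 0.2 0 0 -4.8 0;1.45 -3.8 0.2 0 0 -4.8 0;0 0 0 0 0 0 0;0 0 0 0 0 0 0", "newtons": 40}}

```text
t: 2.5
eef_pos: [0.4469, 0.1133, 0.2595]
tool_rot: [-0.0, 0.696, 0.718, 0.007]
contact_force: [-0.6, 0.3, -0.1]
gripper_width: 1.0
```

```bash
cat >> h.py <<'E'
def state():
    o=get_obs(); q=o['tool_rot']; M=Ro.from_quat([q[1],q[2],q[3],q[0]]).as_matrix()
    print('t',round(o['t'],2),'p',np.round(o['eef_pos'],4),'xaz',round(np.degrees(np.arctan2(M[1,0],M[0,0])),1),'z',np.round(M[:,2],3),'w',round(o['gripper_width'],3),'F',np.round(o['contact_force'],1),'q',np.round(o['q'],2)); return o
def look(tag,names,n='wrist'):
    o=state() ; im=read_camera(n); C=cam(n,o); out=im.copy()
    for k in names:
        for d in regions_of(k,n)[:2]:
            m=d['region'].astype(np.uint8); c=cv2.findContours(m,0,2)[0]
            if not c: continue
            c=max(c,key=cv2.contourArea)[:,0]
            cv2.polylines(out,[c],True,(255,0,0),1)
            w=bp(c,H[k],C)[:,:2]
            R=cv2.minAreaRect((w*1000).astype(np.float32))
            print(k,round(d['conf'],2),np.round(d['point']),np.round(R[0]),np.round(R[1]),round(R[2],1))
    cv2.imwrite(f'pics/{tag}.png',out[:,:,::-1]); return im,C
E
python3 -c "
from h import *
look('w1',list(H))"
```

```text
t 2.5 p [0.4469 0.1133 0.2595] xaz 91.8 z [ 0.01   0.011 -1.   ] w 1.0 F [-0.6  0.3 -0.1] q [-0.81  0.07  0.46  2.04 -0.05  1.02 -0.3 ]
slides_mid 0.91 [313.  44.] [436. 257.] [40. 92.] 4.4
clock_mid 0.6 [306. 310.] [ 428. -112.] [61. 66.] 8.7
tape_mid 0.51 [392. 222.] [547.  40.] [119.  59.] 78.7
vial_mid 0.9 [306. 255.] [430.   8.] [41. 18.] 80.2
vial_mid 0.58 [393. 223.] [536.  56.] [104.  52.] 79.2
pad_long 0.71 [393. 221.] [551.  35.] [122.  61.] 78.6
pad_square 0.52 [393. 222.] [551.  34.] [123.  60.] 79.3
pad_round_large 0.45 [383. 356.] [ 559. -208.] [ 5. 13.] 42.3
pad_round_small 0.73 [383. 302.] [ 551. -100.] [42. 41.] 1.4
labels_mid 0.65 [314. 158.] [437. 141.] [71. 71.] 1.7
puck_mid 0.66 [417.  93.] [560. 212.] [65. 65.] 50.0
```

View pics/w1.png

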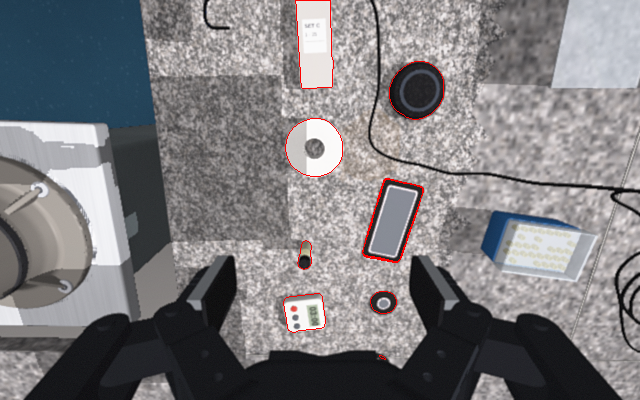

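Emit:
{"method": "send_rows", "body": {"motion": "-0.3 3.7 -2 -0.6 0.6 2.6 0;-0.3 3.7 -3 0 0 0 0;-0.3 3.7 -4 0 0 0 0;-0.2 3.7 -4 0 0 0 0;0 0 -3 0 0 0 0;0 0 0 0 0 0 0"}}

```text
t: 3.55
eef_pos: [0.4377, 0.2504, 0.1168]
tool_rot: [0.0, 0.678, 0.735, 0.005]
contact_force: [-0.2, -2.1, 0.0]
gripper_width: 1.001
```

```bash
python3 -c "
from h import *
im,C=look('w2',['slides_mid','labels_mid'])"
```

```text
t 3.55 p [0.4377 0.2504 0.1168] xaz 94.7 z [ 0.007  0.008 -1.   ] w 1.001 F [-0.2 -2.1  0. ] q [-0.91  0.36  0.33  2.09 -0.18  0.71 -0.39]
slides_mid 0.66 [319. 184.] [435. 263.] [ 40. 102.] 4.4
slides_mid 0.58 [406. 356.] [530. 100.] [36. 19.] 70.7
labels_mid 0.77 [313. 313.] [436. 149.] [72. 88.] 6.3
```

View pics/w2.png

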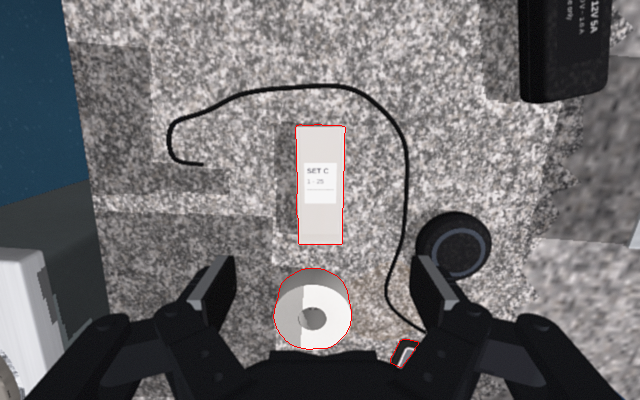

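The box is at about (435, 262) mm, long axis at 94.4°, measuring 40 x 102 mm as expected. I'm descending.

Emit:
{"method": "send_rows", "body": {"motion": "-0.2 1.0 -3 0 0 0 0;-0.1 0.4 -3 -0.4 0.4 0 0;0 0 -3 0 0 0 0;0 0 -1.5 0 0 0 0;0 0 0 0 0 0 0"}}

```text
t: 4.12
eef_pos: [0.4502, 0.2668, 0.028]
tool_rot: [0.003, 0.682, 0.731, 0.018]
contact_force: [-0.6, 0.9, 0.5]
gripper_width: 1.001
```

```bash
python3 -c "
from h import *
state()"
```

```text
t 4.12 p [0.4502 0.2668 0.028 ] xaz 94.0 z [ 0.028  0.022 -0.999] w 1.001 F [-0.6  0.9  0.5] q [-0.86  0.52  0.26  2.1  -0.27  0.51 -0.34]
```

Emit:
{"method": "send_rows", "body": {"motion": "-1.5 -0.4 0 -1.3 1.6 0.3 0;0 0 0 0 0 0 0;0 0 0 0 0 0 0"}}

```text
t: 4.37
eef_pos: [0.4401, 0.2622, 0.034]
tool_rot: [0.001, 0.682, 0.731, 0.004]
contact_force: [1.0, -0.2, 0.5]
gripper_width: 1.0
```

```bash
python3 -c "
from h import *
state()"
```

```text
t 4.37 p [0.4401 0.2622 0.034 ] xaz 94.0 z [ 0.007  0.003 -1.   ] w 1.0 F [ 1.  -0.2  0.5] q [-0.88  0.51  0.27  2.11 -0.25  0.54 -0.35]
```

Emit:
{"method": "send_rows", "body": {"motion": "-0.5 0 -1.2 -0.1 0.4 0.4 0;-0.1 0 -1.0 0 0.1 0 0;-0.1 0 -0.8 0 0.1 0 0;0 0 -0.3 0 0 0 0;0 0 0 0 0 0 0"}}

```text
t: 4.78
eef_pos: [0.437, 0.2637, 0.0025]
tool_rot: [-0.001, 0.68, 0.733, 0.005]
contact_force: [-0.1, 0.3, -0.0]
gripper_width: 1.001
```

```bash
python3 -c "
from h import *
state()"
```

```text
t 4.78 p [0.437  0.2637 0.0025] xaz 94.3 z [ 0.005  0.009 -1.   ] w 1.001 F [-0.1  0.3 -0. ] q [-0.85  0.57  0.23  2.12 -0.28  0.48 -0.33]
```

Emit:
{"method": "send_rows", "body": {"motion": "-0.1 0 0.2 -0.5 0.2 0 1;0 0 0 0 0 0 1;0 0 0 0 0 0 1;0 0 0 0 0 0 1;0 0 0 0 0 0 1;0 0 0 0 0 0 1;0 0 0 0 0 0 1;0 0 0 0 0 0 1", "newtons": 40}}

```text
t: 5.45
eef_pos: [0.4359, 0.2635, 0.0044]
tool_rot: [0.001, 0.68, 0.733, -0.0]
contact_force: [0.4, 0.9, -1.1]
gripper_width: 0.439
```

```bash
python3 -c "
from h import *
state()"
```

```text
t 5.45 p [0.4359 0.2635 0.0044] xaz 94.3 z [ 0.    -0.002 -1.   ] w 0.439 F [ 0.4  0.9 -1.1] q [-0.86  0.57  0.24  2.11 -0.28  0.49 -0.34]
```

Emit:
{"method": "send_rows", "body": {"motion": "0 0 2 0 0 0 1;0 0 3.5 0 0 0 1;0 0 3.5 0 0 0 1;1.4 -2.8 2 0 0 -1.9 1;1.4 -2.8 0 0 0 -1.9 1;1.4 -2.8 0 0 0 -1.9 1;1.4 -2.8 0 0 0 -1.9 1;1.4 -2.8 0 0 0 -1.9 1;1.4 -2.8 0 0 0 -1.9 1;1.4 -2.8 0 0 0 -1.9 1;1.4 -2.8 0 0 0 -1.9 1;0 0 0 0 0 0 1;0 0 0 0 0 0 1"}}

```text
t: 6.53
eef_pos: [0.5489, 0.0297, 0.1204]
tool_rot: [0.001, 0.773, 0.634, 0.001]
contact_force: [0.3, 0.4, -0.9]
gripper_width: 0.438
```

```bash
python3 -c "
from h import *
look('w3',['slides_mid','pad_long','pad_round_small','pad_square','labels_mid','puck_mid','clock_mid'])"
```

```text
t 6.53 p [0.5489 0.0297 0.1204] xaz 78.8 z [ 0.002 -0.    -1.   ] w 0.438 F [ 0.3  0.4 -0.9] q [-0.52  0.44  0.45  1.98 -0.26  0.78 -0.12]
slides_mid 0.87 [319. 254.] [535. -37.] [193.  76.] 78.7
pad_long 0.78 [325. 143.] [558.  73.] [42. 60.] 78.8
pad_round_small 0.42 [363. 319.] [ 564. -112.] [10.  2.] 81.1
labels_mid 0.82 [146.  92.] [443. 140.] [72. 81.] 87.2
puck_mid 0.46 [294.   0.] [557. 176.] [ 4. 28.] 78.8
clock_mid 0.8 [224. 362.] [ 409. -127.] [37. 15.] 67.4
```

View pics/w3.png

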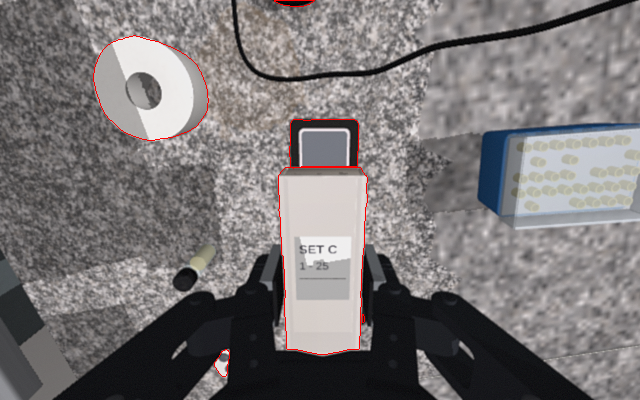

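Emit:
{"method": "send_rows", "body": {"motion": "0.2 0.5 -2 0 0 0 1;0 0.1 -3 0 0 0 1;0 0 -3 0 0 0 1;0 0 -1.5 0 0 0 1;0 0 0 0 0 0 1;0 0 0 0 0 0 1"}}

```text
t: 7.43
eef_pos: [0.552, 0.0435, 0.0241]
tool_rot: [0.001, 0.769, 0.639, 0.004]
contact_force: [-0.6, 0.6, -0.9]
gripper_width: 0.436
```

```bash
python3 -c "
from h import *
state()"
```

```text
t 7.43 p [0.552  0.0435 0.0241] xaz 79.4 z [ 0.008  0.003 -1.   ] w 0.436 F [-0.6  0.6 -0.9] q [-0.46  0.59  0.35  2.02 -0.36  0.58 -0.05]
```

Emit:
{"method": "send_rows", "body": {"motion": "-0.1 -0.8 -0.6 -0.2 0.4 0 1;0 0 -0.6 0 0 0 1;0 0 -0.3 0 0 0 1;0 0 0 0 0 0 1;0 0 0 0 0 0 1"}}

```text
t: 7.85
eef_pos: [0.5535, 0.0351, 0.0115]
tool_rot: [0.002, 0.769, 0.639, 0.002]
contact_force: [1.4, 0.2, -1.6]
gripper_width: 0.44
```

```bash
python3 -c "
from h import *
state()"
```

```text
t 7.85 p [0.5535 0.0351 0.0115] xaz 79.5 z [ 0.006  0.001 -1.   ] w 0.44 F [ 1.4  0.2 -1.6] q [-0.44  0.61  0.34  2.02 -0.37  0.56 -0.02]
```

Emit:
{"method": "send_rows", "body": {"motion": "-0.3 0 -0.2 0 0.3 0 1;0 0 -0.2 0 0 0 1;0 0 0 0 0 0 1;0 0 0 0 0 0 0.5;0 0 0 0 0 0 0;0 0 0 0 0 0 0;0 0 0 0 0 0 0;0 0 0 0 0 0 0;0 0 2 0 0 0 0;0 0 3 0 0 0 0;0 0 4 0 0 0 0;0 0 4 0 0 0 0;0 0 0 0 0 0 0"}}

```text
t: 8.93
eef_pos: [0.5489, 0.0346, 0.1416]
tool_rot: [-0.001, 0.769, 0.639, -0.001]
contact_force: [0.9, -1.0, 0.1]
gripper_width: 1.004
```

```bash
python3 -c "
from h import *
look('w4',['slides_mid','pad_long','labels_mid','puck_mid','clock_mid','vial_mid'])"
```

```text
t 8.93 p [0.5489 0.0346 0.1416] xaz 79.4 z [-0.003 -0.001 -1.   ] w 1.004 F [ 0.9 -1.   0.1] q [-0.54  0.41  0.47  1.96 -0.25  0.83 -0.13]
slides_mid 0.92 [322. 193.] [550.  34.] [105.  40.] 78.8
pad_long 0.82 [348. 169.] [551.  35.] [121.  60.] 78.7
pad_long 0.23 [323. 190.] [549.  28.] [111.  42.] 79.5
labels_mid 0.66 [165.  95.] [442. 141.] [81. 71.] 1.9
puck_mid 0.69 [299.   7.] [558. 181.] [13. 51.] 79.4
puck_mid 0.63 [347. 169.] [552.  39.] [114.  56.] 77.8
clock_mid 0.74 [249. 332.] [ 437. -110.] [55. 64.] 8.7
vial_mid 0.78 [204. 254.] [441.   7.] [48. 13.] 37.1
```

View pics/w4.png

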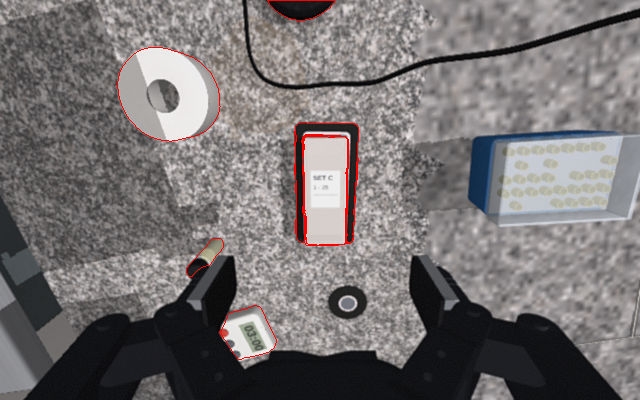

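Box placed at (550,34) on the pad at (551,35), both near 79°. Next I'll survey the right side.

Emit:
{"method": "send_rows", "body": {"motion": "-0.9 -3.4 1.5 0 0 0.6 0;-0.9 -3.4 1.5 0 0 0.6 0;-0.9 -3.4 1.5 0 0 0.6 0;-0.9 -3.4 1.5 0 0 0.6 0;-0.9 -3.4 1.5 0 0 0.6 0;-0.9 -3.4 1.5 0 0 0.6 0;-0.9 -3.4 1.5 0 0 0.6 0;-0.9 -3.4 1.5 0 0 0.6 0;0 0 0 0 0 0 0;0 0 0 0 0 0 0"}}

```text
t: 10.12
eef_pos: [0.46, -0.2466, 0.2486]
tool_rot: [-0.008, 0.738, 0.674, -0.016]
contact_force: [0.9, 1.4, -1.5]
gripper_width: 1.0
```

```bash
python3 -c "
from h import *
look('w5',list(H))"
```

```text
t 10.12 p [ 0.46   -0.2466  0.2486] xaz 84.8 z [-0.035 -0.009 -0.999] w 1.0 F [ 0.9  1.4 -1.5] q [-0.15  0.24  0.61  1.91 -0.13  1.06  0.42]
clock_mid 0.69 [295.  57.] [ 429. -119.] [61. 58.] 9.1
tape_mid 0.67 [307. 183.] [ 434. -250.] [64. 58.] 81.4
pad_long 0.74 [303. 182.] [ 432. -253.] [65. 63.] 85.4
pad_square 0.9 [384. 252.] [ 529. -384.] [82. 79.] 18.2
pad_round_large 0.7 [391. 151.] [ 538. -239.] [79. 80.] 85.4
pad_round_small 0.86 [397.  32.] [ 551. -101.] [42. 41.] 11.0
puck_mid 0.15 [391. 153.] [ 535. -236.] [77. 76.] 87.0
```

View pics/w5.png

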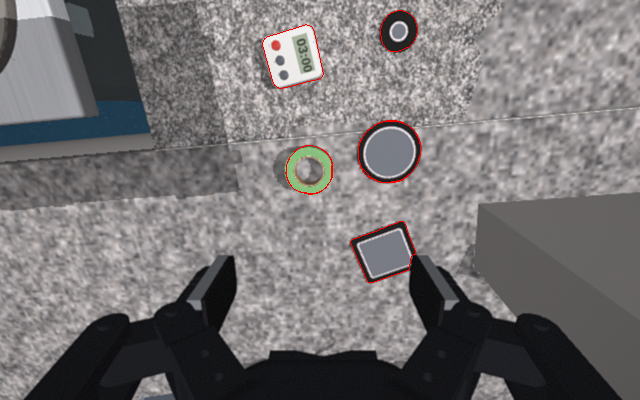

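```bash
python3 -c "
from h import *
c=calibration('wrist');M=np.linalg.inv(c['hand_eye']);C=(c['mtx'],M[:3,:3],M[:3,3])
for z in (0,-.0065,-.013,-.026):
  for x in (.011,-.011): print(z,x,pj([[x,-.0425,z],[x,.0425,z],[x,.0565,z]],C).round().tolist())
C=cam('scene'); print(bp([[455,243],[497,262]],0,C).round(3))
o=get_obs();C=cam('wrist',o);print(bp([[476,212]],0.0,C).round(3))
"
```

```text
0 0.011 [[242.0, 238.0], [405.0, 238.0], [431.0, 238.0]]
0 -0.011 [[246.0, 275.0], [401.0, 275.0], [427.0, 275.0]]
-0.0065 0.011 [[239.0, 244.0], [408.0, 244.0], [436.0, 244.0]]
-0.0065 -0.011 [[243.0, 282.0], [404.0, 282.0], [431.0, 282.0]]
-0.013 0.011 [[235.0, 250.0], [412.0, 250.0], [441.0, 250.0]]
-0.013 -0.011 [[239.0, 289.0], [408.0, 289.0], [435.0, 289.0]]
-0.026 0.011 [[227.0, 264.0], [420.0, 264.0], [452.0, 264.0]]
-0.026 -0.011 [[232.0, 306.0], [415.0, 306.0], [445.0, 306.0]]
[[ 0.668 -0.325  0.   ]
 [ 0.675 -0.426  0.   ]]
[[ 0.656 -0.329  0.   ]]
```

```bash
python3 -c "
from h import *
o=state();im=read_camera('wrist');C=cam('wrist',o)
hsv=cv2.cvtColor(im,cv2.COLOR_RGB2HSV);m=cv2.inRange(hsv,(35,60,60),(85,255,255))
c=max(cv2.findContours(m,0,2)[0],key=cv2.contourArea)[:,0]
w=bp(cv2.convexHull(c)[:,0],.018,C)[:,:2]*1000
print(len(c),cv2.minEnclosingCircle(w.astype(np.float32)),cv2.fitEllipse(w.astype(np.float32)))
"
```

```text
t 10.67 p [ 0.461  -0.2447  0.2488] xaz 85.1 z [-0.035 -0.01  -0.999] w 0.995 F [ 0.3 -0.9 -0.4] q [-0.15  0.24  0.61  1.91 -0.13  1.06  0.42]
71 ((433.5022888183594, -250.728271484375), 31.750539779663086) ((433.3953857421875, -250.8338165283203), (61.39155578613281, 63.416908264160156), 147.67181396484375)
```

Emit:
{"method": "send_rows", "body": {"motion": "-1.2 -0.3 -3 0.6 -2 0 0;-1 -0.3 -4 0 0 0 0;-0.5 0 -4 0 0 0 0;0 0 -4 0 0 0 0;0 0 -3 0 0 0 0;0 0 -1 0 0 0 0;0 0 0 0 0 0 0"}}

```text
t: 11.3
eef_pos: [0.4358, -0.2511, 0.055]
tool_rot: [0.005, 0.736, 0.677, 0.004]
contact_force: [-0.2, -0.0, 0.0]
gripper_width: 1.0
```

```bash
python3 -c "
from h import *
state()"
```

```text
t 11.3 p [ 0.4358 -0.2511  0.055 ] xaz 85.2 z [ 0.012 -0.003 -1.   ] w 1.0 F [-0.2 -0.   0. ] q [ 0.03  0.49  0.46  2.13 -0.39  0.59  0.69]
```

Emit:
{"method": "send_rows", "body": {"motion": "-0.3 0 -1.5 0.2 0.7 0 0;-0.1 0 -1.5 0 0.2 0 0;-0.1 0 -1.2 0 0.2 0 0;0 0 -0.7 0 0 0 0;0 0 -0.2 0 0 0 0;0 0 0 0 0 0 0"}}

```text
t: 11.8
eef_pos: [0.4339, -0.2521, 0.0045]
tool_rot: [-0.001, 0.736, 0.677, -0.001]
contact_force: [0.2, 0.4, 0.2]
gripper_width: 0.997
```

```bash
python3 -c "
from h import *
state()"
```

```text
t 11.8 p [ 0.4339 -0.2521  0.0045] xaz 85.3 z [-0.003 -0.001 -1.   ] w 0.997 F [0.2 0.4 0.2] q [ 0.09  0.58  0.4   2.14 -0.45  0.5   0.74]
```

Emit:
{"method": "send_rows", "body": {"motion": "0 0 -0.4 0 0 0 0;0 0 -0.2 0 0 0 0;0 0 0 0 0 0 1;0 0 0 0 0 0 1;0 0 0 0 0 0 1;0 0 0 0 0 0 1;0 0 0 0 0 0 1;0 0 0 0 0 0 1;0 0 0 0 0 0 1"}}

```text
t: 12.55
eef_pos: [0.4364, -0.253, 0.0015]
tool_rot: [0.002, 0.736, 0.677, 0.0]
contact_force: [0.3, -0.1, -0.5]
gripper_width: 0.699
```

```bash
python3 -c "
from h import *
state()"
```

```text
t 12.55 p [ 0.4364 -0.253   0.0015] xaz 85.3 z [ 0.003 -0.002 -1.   ] w 0.699 F [ 0.3 -0.1 -0.5] q [ 0.09  0.59  0.39  2.14 -0.46  0.49  0.75]
```

Emit:
{"method": "send_rows", "body": {"motion": "0 0 2 0 0 0 1;0 0 3 0 0 0 1;2 0.3 1 0 0 0 1;3 0.3 0 0 0 0 1;3 0.3 0 0 0 0 1;2 0.2 0 0 0 0 1;0 0 0 0 0 0 1;0 0 0 0 0 0 1"}}

```text
t: 13.22
eef_pos: [0.5376, -0.2406, 0.0644]
tool_rot: [0.0, 0.737, 0.676, -0.0]
contact_force: [-0.8, -0.2, -0.1]
gripper_width: 0.7
```

```bash
python3 -c "
from h import *
look('w6',['tape_mid','pad_round_large'])"
```

```text
t 13.22 p [ 0.5376 -0.2406  0.0644] xaz 85.1 z [-0. -0. -1.] w 0.7 F [-0.8 -0.2 -0.1] q [-0.04  0.59  0.48  1.92 -0.4   0.72  0.58]
tape_mid 0.83 [322. 285.] [ 534. -274.] [100.  90.] 85.2
pad_round_large 0.87 [322. 195.] [ 539. -224.] [51. 81.] 84.5
```

View pics/w6.png

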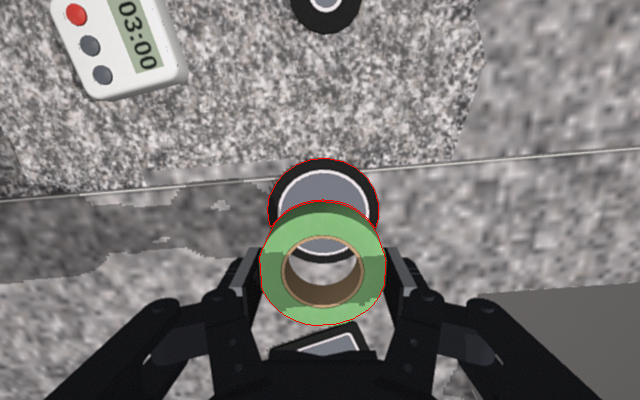

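Emit:
{"method": "send_rows", "body": {"motion": "0 0 -1.5 0 0 0 1;0 0 -1.5 0 0 0 1;0 0 -1.5 0 0 0 1;0 0 -0.8 0 0 0 1;0 0 0 0 0 0 1;0 0 0 0 0 0 1"}}

```text
t: 13.87
eef_pos: [0.5289, -0.2435, 0.01]
tool_rot: [-0.002, 0.74, 0.673, -0.002]
contact_force: [0.1, -0.1, -0.5]
gripper_width: 0.703
```

```bash
python3 -c "
from h import *
state()"
```

```text
t 13.87 p [ 0.5289 -0.2435  0.01  ] xaz 84.6 z [-0.005  0.001 -1.   ] w 0.703 F [ 0.1 -0.1 -0.5] q [ 0.01  0.67  0.42  1.95 -0.45  0.63  0.63]
```

Emit:
{"method": "send_rows", "body": {"motion": "0.9 0.2 -0.1 0 -0.3 0 1;0 0 -0.2 0 0 0 1;0 0 0 0 0 0 1"}}

```text
t: 14.12
eef_pos: [0.5387, -0.2423, 0.0084]
tool_rot: [0.001, 0.74, 0.672, 0.001]
contact_force: [0.1, -0.3, -0.6]
gripper_width: 0.703
```

```bash
python3 -c "
from h import *
state()"
```

```text
t 14.12 p [ 0.5387 -0.2423  0.0084] xaz 84.5 z [ 0.002  0.    -1.   ] w 0.703 F [ 0.1 -0.3 -0.6] q [ 0.    0.68  0.42  1.93 -0.45  0.63  0.62]
```

Emit:
{"method": "send_rows", "body": {"motion": "0 0.1 -0.3 0 0 0 1;0 0 -0.1 0 0 0 1;0 0 0 0 0 0 1;0 0 0 0 0 0 0;0 0 0 0 0 0 0;0 0 0 0 0 0 0;0 0 0 0 0 0 0;0 0 2 0 0 0 0;0 0 3 0 0 0 0;0 0 4 0 0 0 0;0 0 3 0 0 0 0;0 0 0 0 0 0 0"}}

```text
t: 15.12
eef_pos: [0.537, -0.2408, 0.1278]
tool_rot: [-0.001, 0.74, 0.672, -0.0]
contact_force: [0.8, 0.8, -0.1]
gripper_width: 0.998
```

```bash
python3 -c "
from h import *
look('w7',['tape_mid','pad_round_large','pad_square','clock_mid'])"
```

```text
t 15.12 p [ 0.537  -0.2408  0.1278] xaz 84.5 z [-0.002  0.001 -1.   ] w 0.998 F [ 0.8  0.8 -0.1] q [-0.09  0.5   0.54  1.89 -0.34  0.84  0.53]
tape_mid 0.78 [329. 208.] [ 540. -239.] [62. 65.] 0.7
pad_round_large 0.6 [324. 184.] [ 537. -236.] [82. 76.] 10.7
pad_square 0.58 [328. 318.] [ 529. -384.] [83. 81.] 17.5
clock_mid 0.87 [173.  57.] [ 431. -119.] [65. 58.] 8.4
```

View pics/w7.png

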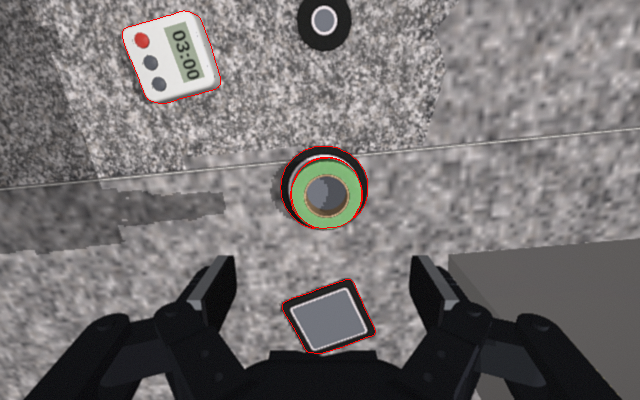

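Emit:
{"method": "send_rows", "body": {"motion": "-2.3 2.6 -0.5 0 0 3 0;-2.3 2.6 -1 0 0 3 0;-2.3 2.6 -1 0 0 3 0;-2.3 2.6 -1.5 0 0 3 0;-1.6 1.9 -2 0 0 2.2 0;0 0 0 0 0 0 0;0 0 0 0 0 0 0"}}

```text
t: 15.95
eef_pos: [0.414, -0.112, 0.0523]
tool_rot: [-0.009, 0.647, 0.763, -0.009]
contact_force: [0.8, -0.6, 0.8]
gripper_width: 0.998
```

```bash
python3 -c "
from h import *
look('w8',['clock_mid','vial_mid'])"
```

```text
t 15.95 p [ 0.414  -0.112   0.0523] xaz 99.4 z [-0.025 -0.002 -1.   ] w 0.998 F [ 0.8 -0.6  0.8] q [-0.24  0.41  0.43  2.27 -0.31  0.54  0.59]
clock_mid 0.6 [344. 233.] [ 427. -114.] [59. 60.] 8.0
vial_mid 0.87 [395.  46.] [426.  -9.] [24. 16.] 57.8
```

View pics/w8.png

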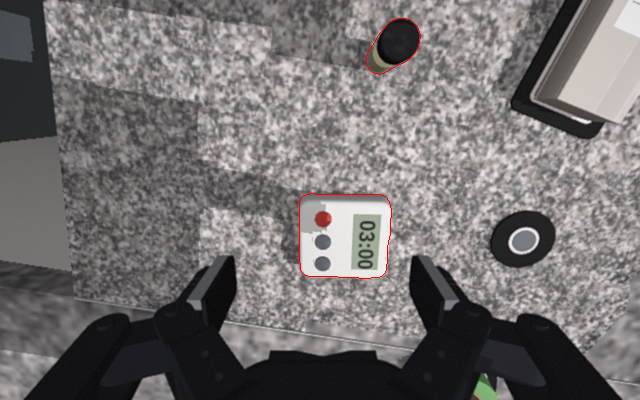

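Emit:
{"method": "send_rows", "body": {"motion": "1.4 -0.4 -0.5 0 -1.3 -0.5 0;0.3 -0.1 -1.2 0 -0.2 0 0;0 0 -1.2 0 0 0 0;0 0 -1 0 0 0 0;0 0 0 0 0 0 0;0 0 0 0 0 0 0"}}

```text
t: 16.6
eef_pos: [0.4467, -0.126, 0.0142]
tool_rot: [0.012, 0.655, 0.756, 0.005]
contact_force: [0.7, -0.7, 0.4]
gripper_width: 0.999
```

```bash
python3 -c "
from h import *
look('w9',['clock_mid'])"
```

```text
t 16.6 p [ 0.4467 -0.126   0.0142] xaz 98.2 z [ 0.024 -0.008 -1.   ] w 0.999 F [ 0.7 -0.7  0.4] q [-0.15  0.51  0.35  2.24 -0.4   0.43  0.67]
clock_mid 0.77 [288. 231.] [ 427. -115.] [58. 59.] 8.4
```

View pics/w9.png

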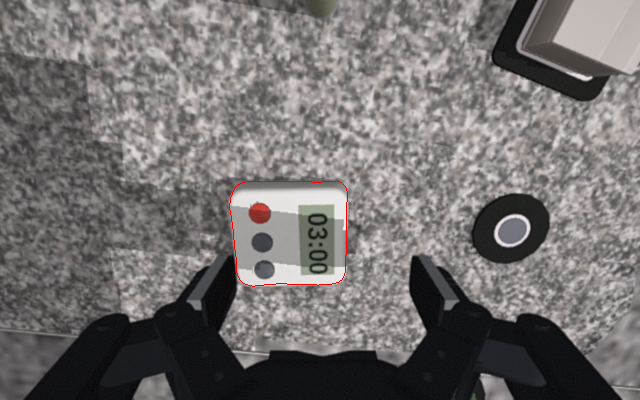

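Emit:
{"method": "send_rows", "body": {"motion": "-1.5 0.8 0.3 0.5 1.3 0.2 0;-0.2 0.1 0 0 0 0 0;0 0 0 0 0 0 0"}}

```text
t: 16.95
eef_pos: [0.4288, -0.1164, 0.0191]
tool_rot: [0.0, 0.654, 0.757, 0.001]
contact_force: [0.2, 0.2, 0.3]
gripper_width: 1.002
```

```bash
python3 -c "
from h import *
state()"
```

```text
t 16.95 p [ 0.4288 -0.1164  0.0191] xaz 98.4 z [ 0.001  0.001 -1.   ] w 1.002 F [0.2 0.2 0.3] q [-0.17  0.48  0.36  2.26 -0.39  0.45  0.65]
```

Emit:
{"method": "send_rows", "body": {"motion": "-0.1 0 -0.6 0 0.1 0 0;-0.1 0 -0.6 0 0.1 0 0;0 0 -0.4 0 0 0 0;0 0 0 0 0 0 0"}}

```text
t: 17.28
eef_pos: [0.427, -0.1156, 0.0026]
tool_rot: [-0.001, 0.653, 0.757, 0.001]
contact_force: [0.5, -0.4, 0.0]
gripper_width: 1.003
```

```bash
python3 -c "
from h import *
state()"
```

```text
t 17.28 p [ 0.427  -0.1156  0.0026] xaz 98.5 z [-0.     0.002 -1.   ] w 1.003 F [ 0.5 -0.4  0. ] q [-0.14  0.52  0.33  2.27 -0.41  0.41  0.67]
```

Emit:
{"method": "send_rows", "body": {"motion": "0 0 -0.2 0 0 0 0;0 0 0 0 0 0 1;0 0 0 0 0 0 1;0 0 0 0 0 0 1;0 0 0 0 0 0 1;0 0 0 0 0 0 1;0 0 0 0 0 0 1;0 0 0 0 0 0 1"}}

```text
t: 17.95
eef_pos: [0.427, -0.116, 0.0003]
tool_rot: [-0.001, 0.653, 0.757, 0.001]
contact_force: [0.1, -0.5, -1.0]
gripper_width: 0.685
```

```bash
python3 -c "
from h import *
state()"
```

```text
t 17.95 p [ 4.27e-01 -1.16e-01  3.00e-04] xaz 98.4 z [-0.001  0.002 -1.   ] w 0.685 F [ 0.1 -0.5 -1. ] q [-0.14  0.52  0.32  2.27 -0.42  0.41  0.68]
```

Emit:
{"method": "send_rows", "body": {"motion": "0 0 2 0 0 0 1;0 0 3 0 0 0 1;0 0 3 0 0 0 1;1.1 -3 1 0 0 1 1;1.1 -3 0 0 0 1 1;1.1 -3 0 0 0 1 1;1.1 -3 0 0 0 1 1;1.1 -3 0 0 0 1 1;1.1 -3 0 0 0 1 1;1.1 -3 0 0 0 1 1;1.1 -3 0 0 0 1 1;1 -2.5 0 0 0 1 1;0 0 0 0 0 0 1;0 0 0 0 0 0 1"}}

```text
t: 19.12
eef_pos: [0.5248, -0.389, 0.0927]
tool_rot: [-0.004, 0.583, 0.812, -0.002]
contact_force: [0.4, 1.2, -0.2]
gripper_width: 0.685
```

```bash
python3 -c "
from h import *
look('w10',['clock_mid','pad_square','tape_mid'])"
```

```text
t 19.12 p [ 0.5248 -0.389   0.0927] xaz 108.7 z [-0.008  0.001 -1.   ] w 0.685 F [ 0.4  1.2 -0.2] q [ 0.25  0.63  0.42  1.74 -0.32  0.85  1.13]
clock_mid 0.69 [325. 266.] [ 540. -440.] [102. 104.] 20.4
pad_square 0.76 [332. 183.] [ 525. -371.] [83. 52.] 16.3
tape_mid 0.94 [414.  37.] [ 544. -254.] [65. 37.] 18.5
```

View pics/w10.png

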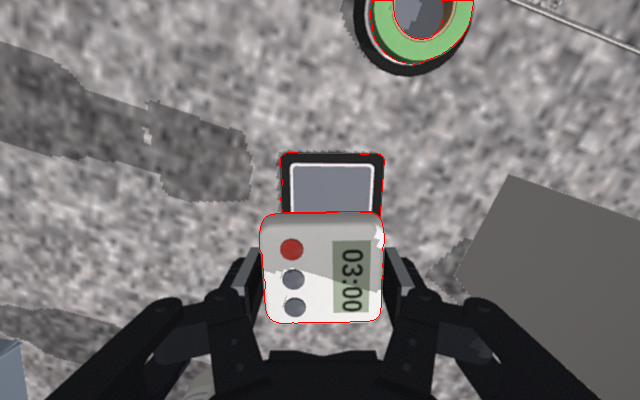

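```bash
python3 -c "
from h import *
o=state();C=cam('wrist',o)
w=bp([[262,325],[382,325],[382,215],[262,215]],.109,C)
print(w.round(4),w.mean(0)-o['eef_pos'])
"
```

```text
t 19.32 p [ 0.525  -0.3865  0.0931] xaz 108.8 z [-0.008  0.002 -1.   ] w 0.678 F [0.3 1.2 0.8] q [ 0.24  0.63  0.42  1.74 -0.32  0.85  1.13]
[[ 0.5049 -0.4256  0.109 ]
 [ 0.5633 -0.4053  0.109 ]
 [ 0.5404 -0.3494  0.109 ]
 [ 0.4889 -0.3671  0.109 ]] [-0.00065378 -0.00032302  0.01593688]
```

Emit:
{"method": "send_rows", "body": {"motion": "0.3 0.4 -2 0 -0.4 -1.3 1;0.1 0.1 -2.5 0 0 0 1;0 0 -2 0 0 0 1;0 0 -0.8 0 0 0 1;0 0 0 0 0 0 1;0 0 0 0 0 0 1"}}

```text
t: 19.82
eef_pos: [0.5312, -0.3736, 0.0201]
tool_rot: [-0.001, 0.589, 0.808, 0.003]
contact_force: [0.6, -0.3, -0.8]
gripper_width: 0.683
```

```bash
python3 -c "
from h import *
state()"
```

```text
t 19.82 p [ 0.5312 -0.3736  0.0201] xaz 107.9 z [ 0.002  0.006 -1.   ] w 0.683 F [ 0.6 -0.3 -0.8] q [ 0.26  0.72  0.37  1.78 -0.37  0.72  1.14]
```

Emit:
{"method": "send_rows", "body": {"motion": "-0.2 -0.9 -0.6 -0.3 0 -0.4 1;0 0 -0.5 0 0 0 1;0 0 -0.2 0 0 0 1;0 0 0 0 0 0 1"}}

```text
t: 20.15
eef_pos: [0.5307, -0.3844, 0.0095]
tool_rot: [0.004, 0.592, 0.806, 0.001]
contact_force: [-1.1, -0.1, -1.2]
gripper_width: 0.68
```

```bash
python3 -c "
from h import *
state()"
```

```text
t 20.15 p [ 0.5307 -0.3844  0.0095] xaz 107.5 z [ 0.007 -0.003 -1.   ] w 0.68 F [-1.1 -0.1 -1.2] q [ 0.28  0.74  0.36  1.77 -0.38  0.7   1.15]
```

Emit:
{"method": "send_rows", "body": {"motion": "-0.2 0 -0.3 0.2 0.3 0 1;0 0 -0.2 0 0 0 1;0 0 -0.1 0 0 0 1;0 0 0 0 0 0 1"}}

```text
t: 20.48
eef_pos: [0.5289, -0.3853, 0.004]
tool_rot: [0.001, 0.592, 0.806, 0.001]
contact_force: [0.2, -0.1, -0.9]
gripper_width: 0.682
```

```bash
python3 -c "
from h import *
state()"
```

```text
t 20.48 p [ 0.5289 -0.3853  0.004 ] xaz 107.4 z [ 0.002 -0.    -1.   ] w 0.682 F [ 0.2 -0.1 -0.9] q [ 0.28  0.74  0.36  1.77 -0.38  0.7   1.16]
```

Emit:
{"method": "send_rows", "body": {"motion": "0 0 0 0 0 0 0;0 0 0 0 0 0 0;0 0 0 0 0 0 0;0 0 0 0 0 0 0;0 0 2 0 0 0 0;0 0 3 0 0 0 0;0 0 4 0 0 0 0;0 0 4 0 0 0 0;0 0 0 0 0 0 0"}}

```text
t: 21.23
eef_pos: [0.5267, -0.3838, 0.1368]
tool_rot: [-0.002, 0.592, 0.806, 0.0]
contact_force: [0.8, -0.7, -0.2]
gripper_width: 1.0
```

```bash
python3 -c "
from h import *
look('w11',['clock_mid','pad_square','tape_mid','pad_round_large'])"
```

```text
t 21.23 p [ 0.5267 -0.3838  0.1368] xaz 107.4 z [-0.003  0.003 -1.   ] w 1.0 F [ 0.8 -0.7 -0.2] q [ 0.22  0.57  0.45  1.72 -0.3   0.92  1.09]
clock_mid 0.61 [323. 194.] [ 529. -386.] [60. 59.] 18.7
pad_square 0.79 [332. 166.] [ 529. -385.] [82. 79.] 18.0
tape_mid 0.57 [413.  39.] [ 541. -246.] [64. 51.] 17.4
pad_round_large 0.86 [385.  38.] [ 541. -248.] [82. 63.] 17.4
```

View pics/w11.png

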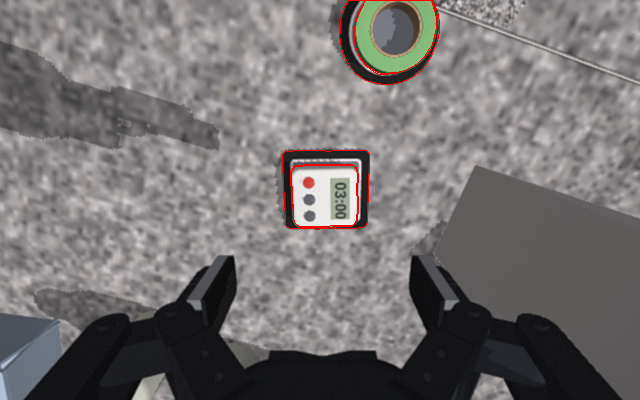

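Emit:
{"method": "send_rows", "body": {"motion": "-0.8 3.3 0.3 0 0 -1.8 0;-0.8 3.3 0.3 0 0 -1.8 0;-0.8 3.3 0.3 0 0 -1.8 0;-0.8 3.3 0.3 0 0 -1.8 0;-0.8 3.3 0.3 0 0 -1.8 0;-0.8 3.3 0.3 0 0 -1.8 0;-0.8 3.3 0.3 0 0 -1.8 0;-0.8 3.3 0.3 0 0 -1.8 0;-0.8 3.3 0.3 0 0 -1.8 0;0 0 0 0 0 0 0;0 0 0 0 0 0 0"}}

```text
t: 22.4
eef_pos: [0.4336, -0.0702, 0.1402]
tool_rot: [-0.02, 0.704, 0.71, -0.009]
contact_force: [-0.1, -0.4, 0.9]
gripper_width: 1.0
```

```bash
python3 -c "
from h import *
im,C=look('w12',['vial_mid','pad_round_small','pad_long','slides_mid'])
g=cv2.cvtColor(im,cv2.COLOR_RGB2GRAY)
X=pj([[.433,0,.058]],C)[0].astype(int);print(X)
cv2.imwrite('pics/w12c.png',cv2.resize(im[max(0,X[1]-50):X[1]+50,X[0]-60:X[0]+60],None,fx=5,fy=5)[:,:,::-1])"
```

```text
t 22.4 p [ 0.4336 -0.0702  0.1402] xaz 90.4 z [-0.041  0.016 -0.999] w 1.0 F [-0.1 -0.4  0.9] q [-0.42  0.26  0.53  2.18 -0.2   0.79  0.24]
vial_mid 0.62 [321. 127.] [428.  -5.] [15. 16.] 0.6
pad_round_small 0.56 [447. 224.] [ 551. -101.] [43. 43.] 6.1
pad_long 0.81 [441.  84.] [530.  26.] [ 55. 124.] 12.5
slides_mid 0.74 [472.  67.] [548.  35.] [102.  45.] 79.4
[327 116]
```

View pics/w12.png

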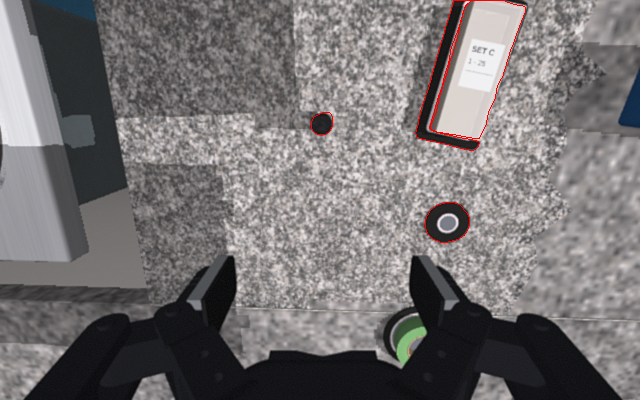

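View pics/w12c.png

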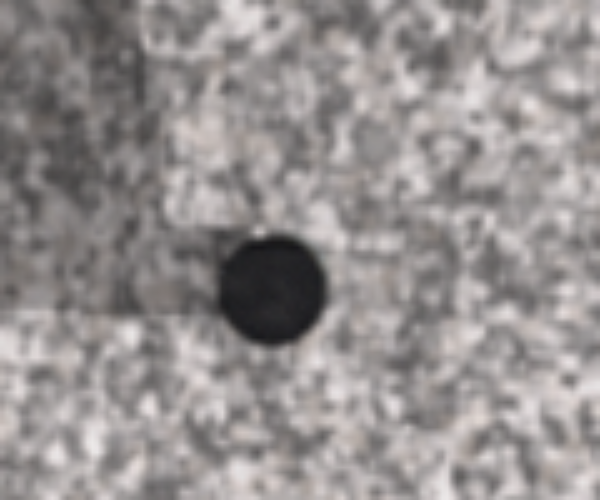

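Emit:
{"method": "send_rows", "body": {"motion": "-0.3 1.8 0 -0.9 -2.3 0 0;-0.2 2 0 0 0 0 0;0 1.8 -1 0 0 0 0;0 0.7 -1 0 0 0 0;0 0 0 0 0 0 0;0 0 0 0 0 0 0"}}

```text
t: 23.15
eef_pos: [0.432, -0.0165, 0.1205]
tool_rot: [0.003, 0.712, 0.702, 0.0]
contact_force: [0.6, -0.3, -0.9]
gripper_width: 0.999
```

```bash
python3 -c "
from h import *
im,C=look('w13',['vial_mid'])"
```

```text
t 23.15 p [ 0.432  -0.0165  0.1205] xaz 89.1 z [ 0.005 -0.005 -1.   ] w 0.999 F [ 0.6 -0.3 -0.9] q [-0.54  0.26  0.5   2.25 -0.19  0.67  0.07]
vial_mid 0.86 [319. 190.] [428.   1.] [28. 15.] 89.1
```

View pics/w13.png

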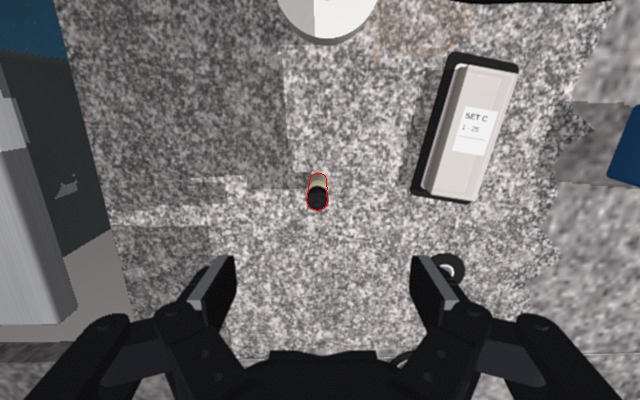

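Emit:
{"method": "send_rows", "body": {"motion": "-0.4 0.9 -1 -0.3 0.3 0 0;-0.1 0.2 -1.2 0 0 0 0;0 0 -1.2 0 0 0 0;0 0 -0.6 0 0 0 0;0 0 0 0 0 0 0"}}

```text
t: 23.67
eef_pos: [0.4281, -0.0069, 0.0794]
tool_rot: [0.005, 0.715, 0.699, -0.002]
contact_force: [0.0, -0.6, -0.2]
gripper_width: 1.002
```

```bash
python3 -c "
from h import *
state()"
```

```text
t 23.67 p [ 0.4281 -0.0069  0.0794] xaz 88.7 z [ 0.004 -0.01  -1.   ] w 1.002 F [ 0.  -0.6 -0.2] q [-0.52  0.34  0.45  2.28 -0.25  0.57  0.1 ]
```

Emit:
{"method": "send_rows", "body": {"motion": "0 0.1 -1 0.5 0.2 0 0;0 0 -1.2 0 0 0 0;0 0 -1.2 0 0 0 0;0 0 -1 0 0 0 0;0 0 -0.6 0 0 0 0;0 0 0 0 0 0 0"}}

```text
t: 24.17
eef_pos: [0.4295, -0.0062, 0.0286]
tool_rot: [0.001, 0.716, 0.698, 0.0]
contact_force: [-0.2, -0.4, 0.2]
gripper_width: 0.997
```

```bash
python3 -c "
from h import *
look('w14',['vial_mid'])"
```

```text
t 24.17 p [ 0.4295 -0.0062  0.0286] xaz 88.6 z [ 0.002 -0.001 -1.   ] w 0.997 F [-0.2 -0.4  0.2] q [-0.43  0.45  0.36  2.3  -0.36  0.45  0.19]
vial_mid 0.97 [319. 265.] [428.   7.] [38. 16.] 88.5
```

View pics/w14.png

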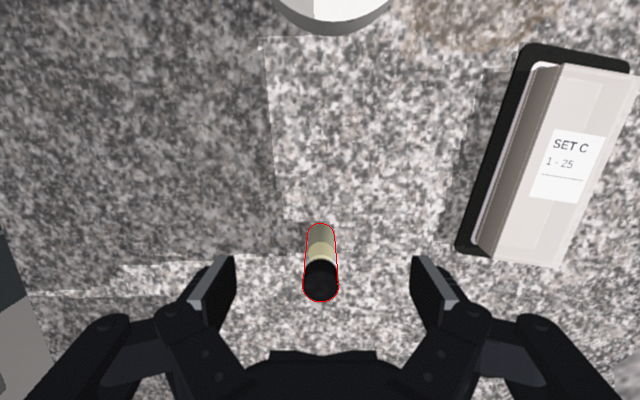

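Emit:
{"method": "send_rows", "body": {"motion": "-0.1 0 -0.6 0 0 0 0;0 0 -0.4 0 0 0 0;0 0 0 0 0 0 0.5;0 0 0 0 0 0 0.7;0 0 0 0 0 0 0.8;0 0 0 0 0 0 1;0 0 0 0 0 0 1;0 0 0 0 0 0 1;0 0 0 0 0 0 1;0 0 0 0 0 0 1;0 0 0 0 0 0 1", "newtons": 30}}

```text
t: 25.18
eef_pos: [0.4306, -0.0058, 0.0208]
tool_rot: [0.003, 0.716, 0.698, 0.003]
contact_force: [0.3, -0.2, -0.5]
gripper_width: 0.183
```

```bash
python3 -c "
from h import *
look('w15',['vial_mid'])"
```

```text
t 25.18 p [ 0.4306 -0.0058  0.0208] xaz 88.6 z [ 0.007  0.    -1.   ] w 0.183 F [ 0.3 -0.2 -0.5] q [-0.42  0.46  0.34  2.3  -0.37  0.42  0.21]
vial_mid 0.82 [324. 274.] [431.   7.] [40. 16.] 87.5
```

View pics/w15.png

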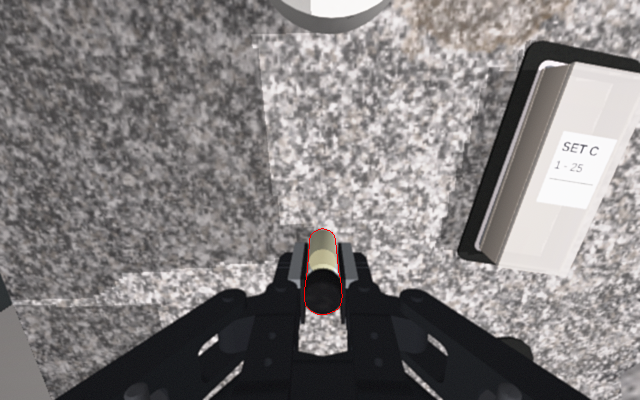

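Emit:
{"method": "send_rows", "body": {"motion": "0 0 1 0 0 0 1;0 0 2 0 0 0 1;0 0 2 0 0 0 1;1.5 -1.2 1 0 0 0 1;2 -1.6 0 0 0 0 1;2 -1.6 0 0 0 0 1;2 -1.6 0 0 0 0 1;2 -1.6 0 0 0 0 1;1.5 -1.2 0 0 0 0 1;0.8 -0.6 0 0 0 0 1;0 0 0 0 0 0 1;0 0 0 0 0 0 1"}}

```text
t: 26.28
eef_pos: [0.5506, -0.1042, 0.091]
tool_rot: [0.002, 0.715, 0.699, 0.002]
contact_force: [0.0, 0.1, -0.4]
gripper_width: 0.177
```

```bash
python3 -c "
from h import *
im,C=look('w16',['vial_mid','pad_round_small'])"
```

```text
t 26.28 p [ 0.5506 -0.1042  0.091 ] xaz 88.7 z [ 0.006 -0.001 -1.   ] w 0.177 F [ 0.   0.1 -0.4] q [-0.27  0.5   0.44  1.98 -0.31  0.73  0.34]
vial_mid 0.56 [323. 275.] [ 550. -135.] [66. 26.] 87.6
pad_round_small 0.75 [322. 201.] [ 551. -101.] [43. 44.] 44.0
```

View pics/w16.png

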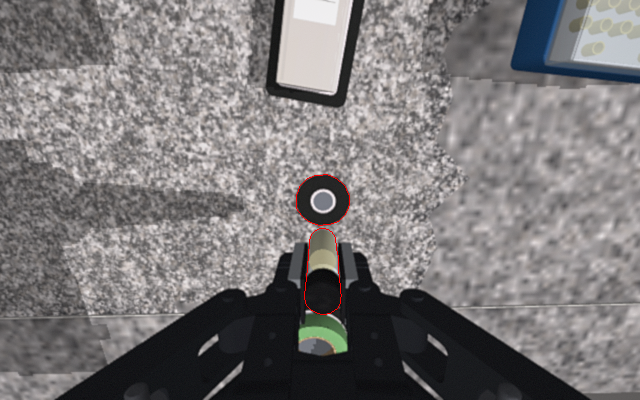

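Emit:
{"method": "send_rows", "body": {"motion": "0 0.3 -1.5 0 0 0 1;0 0 -1.5 0 0 0 1;0 0 -1.2 0 0 0 1;0 0 -0.8 0 0 0 1;0 0 0 0 0 0 1;0 0 0 0 0 0 1"}}

```text
t: 26.93
eef_pos: [0.5464, -0.0951, 0.0391]
tool_rot: [-0.0, 0.713, 0.701, 0.002]
contact_force: [0.2, -0.3, -0.1]
gripper_width: 0.178
```

```bash
python3 -c "
from h import *
state()"
```

```text
t 26.93 p [ 0.5464 -0.0951  0.0391] xaz 89.1 z [ 0.003  0.003 -1.   ] w 0.178 F [ 0.2 -0.3 -0.1] q [-0.24  0.57  0.39  2.01 -0.36  0.62  0.38]
```

Emit:
{"method": "send_rows", "body": {"motion": "0.4 -0.6 -0.4 0 0 0 1;0 0 -0.4 0 0 0 1;0 0 -0.3 0 0 0 1;0 0 0 0 0 0 1;0 0 0 0 0 0 1"}}

```text
t: 27.35
eef_pos: [0.5518, -0.1023, 0.0284]
tool_rot: [0.001, 0.713, 0.701, 0.003]
contact_force: [-0.6, 0.3, 0.1]
gripper_width: 0.185
```

```bash
python3 -c "
from h import *
state()"
```

```text
t 27.35 p [ 0.5518 -0.1023  0.0284] xaz 89.0 z [ 0.005  0.003 -1.   ] w 0.185 F [-0.6  0.3  0.1] q [-0.21  0.6   0.38  2.   -0.38  0.61  0.4 ]
```

Emit:
{"method": "send_rows", "body": {"motion": "-0.1 0.1 -0.2 0 0 0 1;0 0 -0.1 0 0 0 1;0 0 -0.1 0 0 0 1;0 0 0 0 0 0 1;0 0 0 0 0 0 1"}}

```text
t: 27.77
eef_pos: [0.5511, -0.1012, 0.0245]
tool_rot: [0.001, 0.713, 0.701, 0.003]
contact_force: [-0.1, -0.5, -0.4]
gripper_width: 0.18
```

```bash
python3 -c "
from h import *
im,C=look('w17',['vial_mid','pad_round_small'])"
```

```text
t 27.77 p [ 0.5511 -0.1012  0.0245] xaz 89.0 z [ 0.006  0.003 -1.   ] w 0.18 F [-0.1 -0.5 -0.4] q [-0.21  0.6   0.37  2.   -0.38  0.6   0.4 ]
vial_mid 0.85 [324. 274.] [551. -90.] [41. 16.] 88.0
pad_round_small 0.79 [323. 227.] [551. -94.] [30. 43.] 88.9
```

View pics/w17.png

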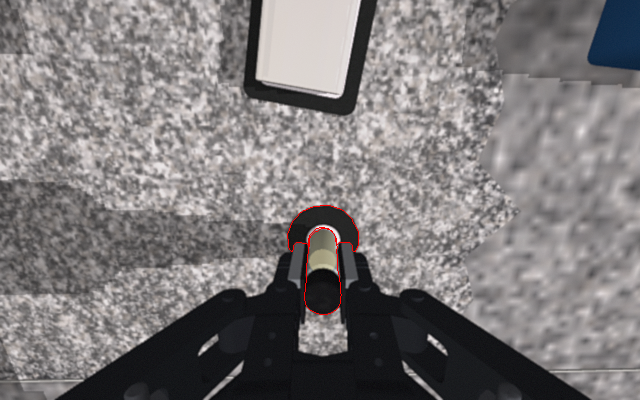

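Emit:
{"method": "send_rows", "body": {"motion": "0 0 -0.1 0 0 0 1;0 0 0 0 0 0 1;0 0 0 0 0 0 0.75;0 0 0 0 0 0 0.7;0 0 0 0 0 0 0.6;0 0 0 0 0 0 0.4;0 0 0 0 0 0 0;0 0 0 0 0 0 0;0 0 0 0 0 0 0;0 0 0 0 0 0 0;0 0 1 0 0 0 0;0 0 1.5 0 0 0 0;0 0 2 0 0 0 0;0 0 3 0 0 0 0;0 0 3 0 0 0 0;0 0 3 0 0 0 0;0 0 0 0 0 0 0;0 0 0 0 0 0 0"}}

```text
t: 29.42
eef_pos: [0.5489, -0.1019, 0.168]
tool_rot: [0.0, 0.714, 0.7, 0.003]
contact_force: [-1.0, 0.1, -1.0]
gripper_width: 1.0
```

```bash
python3 -c "
from h import *
im,C=look('w18',['vial_mid','pad_round_small'])
read_camera('side')
look('s18',list(H),'side')
look('c18',list(H),'scene')"
```

```text
t 29.42 p [ 0.5489 -0.1019  0.168 ] xaz 88.9 z [ 0.005  0.003 -1.   ] w 1.0 F [-1.   0.1 -1. ] q [-0.32  0.39  0.5   1.93 -0.24  0.88  0.28]
vial_mid 0.84 [325. 188.] [551. -95.] [28. 17.] 88.9
vial_mid 0.47 [318. 305.] [ 541. -208.] [63. 53.] 88.7
pad_round_small 0.7 [320. 176.] [551. -99.] [42. 40.] 0.2
t 29.62 p [ 0.5478 -0.1018  0.1655] xaz 88.9 z [ 0.001  0.003 -1.   ] w 0.999 F [-0.1 -0.2 -0.3] q [-0.32  0.39  0.5   1.93 -0.24  0.88  0.28]
slides_mid 0.85 [311. 206.] [538.  25.] [133.  67.] 82.5
clock_mid 0.69 [424. 246.] [ 519. -391.] [88. 59.] 20.0
clock_mid 0.49 [322. 210.] [525. -43.] [28. 14.] 17.5
tape_mid 0.72 [340. 208.] [580. -77.] [143.  13.] 38.3
vial_mid 0.44 [342. 205.] [ 531. -116.] [65.  6.] 38.2
pad_long 0.44 [308. 212.] [525.  28.] [ 51. 122.] 12.7
pad_square 0.48 [418. 253.] [ 526. -385.] [86. 81.] 16.9
pad_round_small 0.63 [341. 220.] [ 545. -106.] [42. 39.] 37.5
labels_mid 0.63 [257. 206.] [415. 118.] [133.  72.] 48.1
labels_mid 0.53 [308. 206.] [523.  13.] [128.  56.] 77.8
puck_mid 0.55 [308. 206.] [542.  28.] [137.  70.] 79.5
puck_mid 0.47 [272. 191.] [539. 190.] [108.  64.] 44.5
t 30.17 p [ 0.5484 -0.102   0.1662] xaz 88.9 z [ 0.002  0.003 -1.   ] w 0.996 F [-0.3  0.5  0.1] q [-0.32  0.39  0.5   1.93 -0.24  0.88  0.28]
slides_mid 0.7 [312. 200.] [544.  28.] [111.  48.] 79.2
slides_mid 0.7 [353. 228.] [ 533. -116.] [31. 37.] 39.9
clock_mid 0.85 [450. 291.] [ 525. -390.] [73. 58.] 18.1
clock_mid 0.73 [390. 266.] [ 514. -253.] [52. 76.] 27.0
tape_mid 0.91 [400. 252.] [ 537. -243.] [75. 61.] 34.6
pad_long 0.69 [312. 212.] [548.  33.] [122.  56.] 79.8
pad_square 0.84 [441. 302.] [ 529. -386.] [86. 81.] 17.5
pad_round_large 0.71 [386. 265.] [ 524. -247.] [52. 76.] 24.5
pad_round_small 0.56 [352. 228.] [ 548. -106.] [36. 40.] 39.9
labels_mid 0.58 [253. 206.] [429. 125.] [102.  69.] 57.5
puck_mid 0.73 [271. 174.] [553. 198.] [84. 66.] 48.3
puck_mid 0.24 [314. 202.] [547.  27.] [124.  55.] 77.1
```

View pics/w18.png

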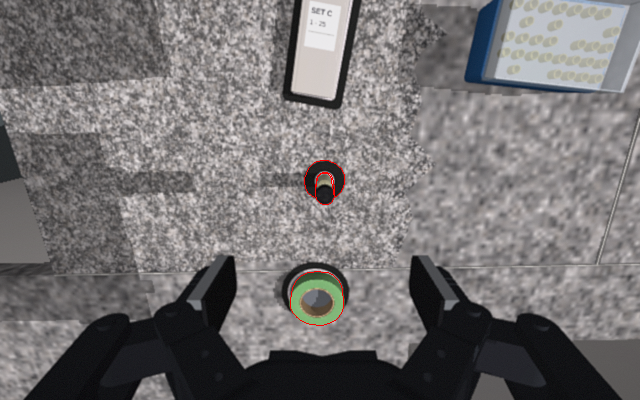

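View pics/c18.png

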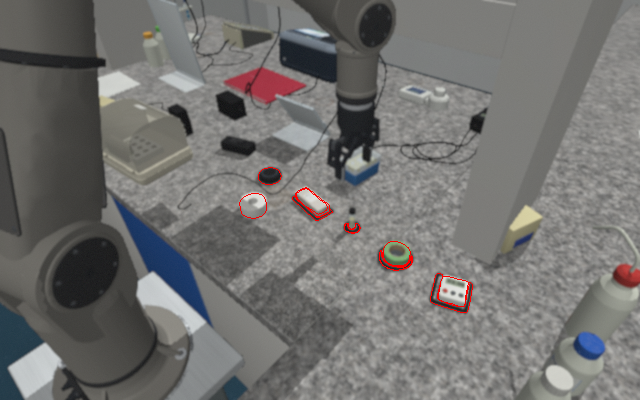

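The final views show all four items on their pads. The vial stands upright at about (551,-101), and the label roll and puck look unmoved. I'm handing in.

```bash
python3 -c "
from station import *
print(hand_in())"
```

```text
the job is handed in; nothing more can be done
None
```

I placed the slide box, tape roll, timer and vial on their matching pads and handed the job in at about 30 s, with the open gripper lifted clear. Hand-in gave no verdict, so these are my own last camera checks:

| Item | Item position (mm) | Pad centre (mm) | Angle, item / pad |
|---|---|---|---|
| Slide box | (550, 34) | (551, 35) | 78.8° / 78.7° |
| Tape roll | (540, -239) | (538, -239) | – |
| Timer | (529, -386) | (529, -385) | 18.7° / 18.0° |
| Vial | about (551, -101), upright | (551, -101) | – |

- **Label roll and puck:** the last scene and side pictures put each within about 30 mm of the first ones. Most of that is one camera's scatter on tall things, the tool never came near either of them, and they look unmoved.
- **Disagreements:** the side and scene cameras' raw estimates for the finished items differed from the wrist camera's by up to about 15 mm. They view the scene obliquely, so I relied on the wrist camera. The networks also gave some false matches, such as reading the box as the puck, which I ignored.

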